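# Hold the wax block home in the squaring jig

### The job

Take the large rectangular wax-topped wooden specimen block to the squaring jig and stand it on the jig's metal plate, with one long side of its wooden base flush along the fence and one end flush against the stop. Then, with one slanting push, press it down onto the plate and against the fence at once, with about ten newtons each way, and finish while still holding that push so that a colleague can scribe the block. Leave everything else on the bench where it is.

Things in the scene. Friction and masses are not known exactly. Their poses are not given: they have to be found in the camera images.
- block: The large specimen block, loose, about 0.1 to 0.16 kg, standing upright on the bench: a brown hardwood base 50 (x) x 70 (y) x 25 mm (z) with a cream paraffin-wax block 36 (x) x 44 (y) x 30 mm centred on top of it (rigid here; wax from 25 to 55 mm height). Origin: centre of the underside; z up. It is symmetric: either long side may go to the fence. The wax stands clear above fence and stop and is good to grip.
- plate: Fixed dark grey metal base plate of the squaring jig, 170 (x) x 260 (y) x 12 mm thick, lying on the bench; origin at the centre of its underside, top face 12 mm up. Its yaw varies. It is not slippery (friction with the block about 0.8 to 1.2): a block that is pressed down hard before it reaches the fence sticks where it is.
- fence: Fixed bare aluminium fence on the plate, a bar 25 (x) x 250 (y) x 24 mm high, running along the plate's y on the side away from the robot. Origin: on the face that the block goes against, at mid-length and at the level of the plate's top; the face looks along the fence's own -x, the bar runs along its y.
- stop: Fixed bare aluminium stop bar on the plate, butting square against the fence: 60 (x) x 22 (y) x 24 mm high. Origin: the inner corner of fence and stop, at the level of the plate's top; axes as the fence's. The face for the block's end looks along its own -y; the block belongs at its -y, -x side, so home is with the block's centre 25 mm to -x and 35 mm to -y of this origin. Where it stands along the fence varies.
- small_block: Bystander: small square wax-topped wooden block, 36 x 36 x 32 mm; origin centre of underside. Leave alone.
- round_chuck: Bystander: round steel chuck with wax, 48 mm diameter, 36 mm high; origin centre of underside. Leave alone.
- wash_bottle: Bystander: frosted white wash bottle, 66 mm diameter, 150 mm high; origin centre of underside. Leave alone.
- stain_jar: Bystander: jar with dark lid, 60 mm diameter, 80 mm high; origin centre of underside. Leave alone.
- slide_box: Bystander: white flat slide box 85 x 160 x 32 mm; origin centre of underside. Leave alone.
- beaker: Bystander: tan beaker, 90 mm diameter, 110 mm high; origin centre of underside. Leave alone.
Things that resemble listed ones, but are neither listed nor needed, are in the scene too. What is shaped like the block but purple or yellow is not meant.

How it is judged (in metres and radians):
At the end, for the whole second after the job is handed in: The robot is pressing the block: more than 3 N between block and fence and more than 5 N between block and plate, the block's centre within 3 mm of home (25 mm from the fence face, 35 mm from the stop face, underside on the plate), its long side along the fence and upright within 0.05 rad, at rest (contact force between block and fence above 3 N and contact force between block and plate above 5 N and contact force between any of the arm, the fingers and block above 3 N and x of block in the frame of fence between -0.028 and -0.022 m and y of block in the frame of stop between -0.038 and -0.032 m and z of block in the frame of fence between -0.003 and 0.003 m and angle between the y axis of block and the y axis of fence, either way round below 0.05 rad and angle between block's own z axis and vertical below 0.05 rad and linear speed of block below 0.01 m/s); the arm keeps its last pose, push and grip.
It fails at once if another thing on the bench is moved more than 30 mm (distance of any of small_block, round_chuck, wash_bottle, stain_jar, slide_box, beaker from where it was at the start of the episode above 0.03 m).
It also fails if it takes over 56 s, if anything falls off the work surface, if the arm or the gripper's body presses on something with over 40 N, if the wrist force passes 120 N, or if a joint passes its speed limit or range.

### The arm

A 6-joint arm with a two-finger parallel gripper is mounted at the origin on the work surface. World frame = base frame: x ahead of the robot, y to its left, z up, the work surface at z = 0. Lengths are in m, angles in degrees, forces in N, time in s.
With the tool pointing down it reaches from about 0.25 to 0.725 m from the base axis. Payload 9.7 kg.
Tool frame: the origin (TCP) lies on the centre line of the jaws, within the pads' length; the fingertips stand 17 mm ahead of it and the grasp point (between the pads) lies 2 mm behind it (bot.nose_length is the distance from the TCP to the fingertips, in m); x points along the fingers, y is the direction in which the jaws open and shut, and the axes are right-handed (so a half turn about x gives the same grasp; the last joint's range is limited). The gripper opens to 85 mm and grips with 20 to 120 N. Pads are 22 mm wide; open, the fingers measure 114 mm over their backs; the gripper's body (76 mm by 85 mm) begins 54 mm behind the grasp point. The pads swing forward as they close: fully open they stand 13 mm farther back than shut.
Start: joints at [70.474, 4.979, 10.078, 95.1, 0, 90], TCP at [0.184, 0.518, 0.248] pointing down, gripper open.
Joint ranges: [-179.16, 179.16], [-48.56, 103.87], [-65.8, 70.77], [-126.05, 130.52], [-82.76, 87.17], [-180, 180]. Speed limits (degrees/s): [127.2, 127.2, 147.25, 180, 180, 180].

### API

Orientations are given as [roll, pitch, yaw] about the fixed x, y, z axes, in that order (R = Rz(yaw) Ry(pitch) Rx(roll)).
In Python, from workcell import bot, viewer, ticket gives the robot as it stands.
- The arm moves only by the tool jog_arm, never from a script. Its argument "deltas" is a list of rows, each an object of numbers: "fingers": the opening, from 0 (shut) to 1 (fully open); "x", "y", "z": the shift along the world's x, y, z in mm; "twist": the turn about the world's z in degrees. A call has 1 to 10 rows; each row is the pose to reach, as a shift and turn from the pose measured when the call began; what a row does not reach only later rows make up. A row lasts 1/10 s, in which the tool goes at most 50 mm and 8.59 degrees, less where a joint would pass 70% of its speed; a pose out of reach is approached as far as the arm can. A call with a gripper value outside its range is refused whole. The fingers move at their own pace and stop on an object; "grip_force" is the grip in N (left out, the last holds). Time passes only in rows, so rows that repeat a pose let the fingers close. It gives the time, the measured TCP pose, the force and the opening at its end, in the units of the state.
- bot.get_obs(): the state, without advancing time (a new reading comes with each control period).
- viewer.camera(name): name is "scene" or "top"; returns a dict with "image" (420x560x3 uint8, red, green, blue), "fovy" (degrees; the focal length in pixels is half the picture's height over the tangent of half this angle, whatever the lens; pixels are square), "cx", "cy" (the principal point, pixels), "world_to_cam" (4x4, takes a point from world to camera coordinates). Camera axes: x right, y down, z forward; pixel columns grow to the right and rows downward; lengths in m; the calibration is good to about 2 mm. A picture is of the moment at which its call begins. There is no depth.
- ticket.job_done(): hands the job in, once; it reports no verdict.
The state is a dict: "time": time; "q": joint angles; "qd": joint speeds; "joint_efforts": joint torques, N m; "ee_pos": TCP position; "tcp_rot": TCP orientation; "wrist_force": force on the tool from outside, world axes, zero at the start; "torque": the same for the moment, N m; "opening": finger opening in m.
Only numpy, scipy, OpenCV 4.12 (cv2) and the standard library are available. Lean on these libraries where they do the work, as an engineer would, in place of code of your own. Each camera call takes 0.05 s, during which the arm holds its last target.

## Working session

There is one attempt and no reset: what is moved stays moved. The work goes in short steps, Python scripts to look and compute and a tool call to move; the robot and the scene stay as the last step left them, time stands still between calls to the robot, and variables do not carry over. Pictures are saved under pics/ and viewed, and the job is handed in when it is done.

Besides the shell and the picture viewer there is one more tool, called after "Emit:" as name([rows], argument=value, ...), one row to a line, values as JSON. jog_arm: Moves the arm, as the interface text tells. Its arguments: {"type":"object","properties":{"deltas":{"type":"array"},"grip_force":{"type":"number"}},"required":["deltas"]}

```bash
mkdir -p pics; ls; cat > h.py <<'E'
import numpy as np, cv2
from workcell import bot, viewer, ticket
def cam(n):
    c=viewer.camera(n); im=np.asarray(c["image"]); f=im.shape[0]/2/np.tan(np.radians(c["fovy"])/2)
    return im,f,c["cx"],c["cy"],np.array(c["world_to_cam"])
def save(n,name,d=None):
    c=cam(n); cv2.imwrite("pics/"+name,cv2.cvtColor(c[0],cv2.COLOR_RGB2BGR)); np.savez("pics/"+name[:-4]+".npz",im=c[0],p=np.array(c[1:4]),T=c[4]); return c
def load(name):
    d=np.load("pics/"+name+".npz"); return (d["im"],*d["p"],d["T"])
def ray(c,u,v):
    _,f,cx,cy,T=c; R=T[:3,:3]; o=-R.T@T[:3,3]; d=R.T@np.array([(u-cx)/f,(v-cy)/f,1]); return o,d/np.linalg.norm(d)
def onz(c,u,v,z):
    o,d=ray(c,u,v); return o+d*(z-o[2])/d[2]
def proj(c,P):
    _,f,cx,cy,T=c; p=T[:3,:3]@np.array(P)+T[:3,3]; return f*p[0]/p[2]+cx,f*p[1]/p[2]+cy
def tri(c1,p1,c2,p2):
    o1,d1=ray(c1,*p1);o2,d2=ray(c2,*p2)
    s=np.linalg.lstsq(np.c_[d1,-d2],o2-o1,rcond=None)[0]
    a,b=o1+s[0]*d1,o2+s[1]*d2; return (a+b)/2,np.linalg.norm(a-b)
E
python3 - <<'E'
from h import *
for n in("scene","top"):
    c=save(n,n+"0.png"); print(n,c[1:4]); print(c[4].round(3))
o=bot.get_obs(); print(o["time"],o["ee_pos"],o["tcp_rot"],o["wrist_force"],o["opening"],bot.nose_length)
E
```

```text
pics
scene (np.float64(393.66061683792225), 273.0684819570416, 207.57056940661576)
[[ 0.492  0.87   0.008 -0.303]
 [ 0.644 -0.358 -0.676 -0.32 ]
 [-0.585  0.338 -0.737  1.341]
 [ 0.     0.     0.     1.   ]]
top (np.float64(528.659489413613), 278.3605763948575, 211.92045897467656)
[[-0.028 -1.     0.003  0.036]
 [-0.987  0.027 -0.161  0.581]
 [ 0.161 -0.008 -0.987  1.722]
 [ 0.     0.     0.     1.   ]]
0.1 [0.18377972 0.51820947 0.24763983] [ -88.74061877   89.93336202 -108.26682807] [-0.48502762 -0.48500543  0.04280056] 0.08505902014867073 0.017
```

```bash
sleep 1
```

```text
(no output)
```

View pics/scene0.png

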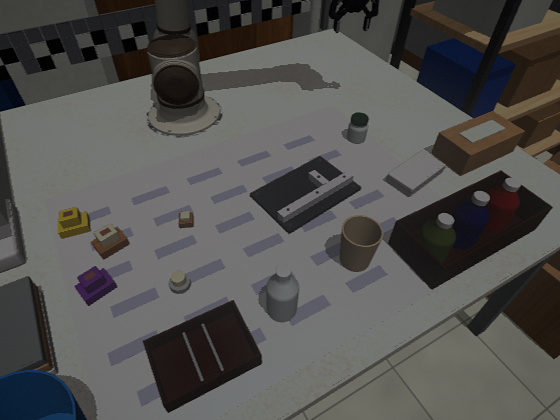

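View pics/top0.png

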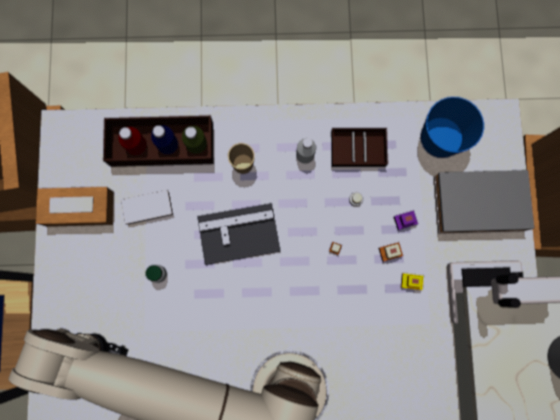

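Candidates are: yellow block (scene 72,221; top 412,282), brown/cream block (scene 110,240; top 391,252), purple block (scene 95,285; top 405,220), and a small brown one (scene 186,219; top 336,248). The brown/cream large one fits the description, since the others are yellow, purple or the small bystander. I'll confirm in one crop.

```bash
python3 - <<'E'
from h import *
a=load("scene0")[0];b=load("top0")[0]
def crop(im,x0,y0,w,h,s): return cv2.resize(im[y0:y0+h,x0:x0+w],None,fx=s,fy=s,interpolation=cv2.INTER_CUBIC)
A=crop(a,50,195,80,60,5);B=crop(b,370,235,50,60,5)
C=crop(a,240,145,130,90,4);D=crop(b,190,195,95,75,4)
g=lambda x:np.clip(x.astype(float)*1.6,0,255).astype(np.uint8)
cv2.imwrite("pics/cropblk.png",g(np.hstack([A,B]))[:,:,::-1])
cv2.imwrite("pics/cropjs.png",g(C)[:,:,::-1]); cv2.imwrite("pics/cropjt.png",g(D)[:,:,::-1])
E
```

```text
(no output)
```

View pics/cropblk.png

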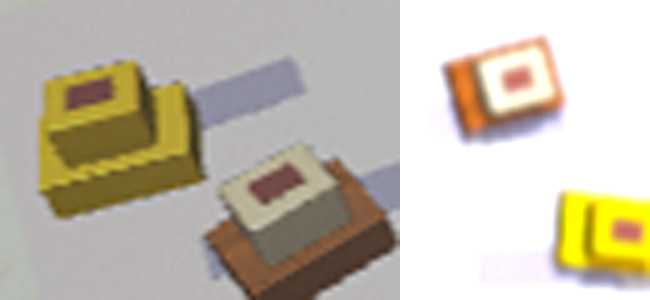

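View pics/cropjs.png

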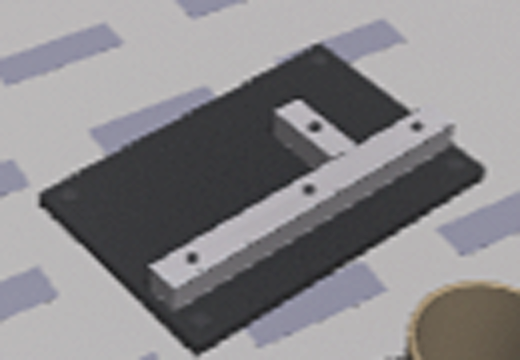

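View pics/cropjt.png

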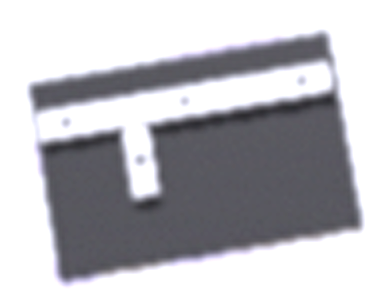

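The crop confirms it: brown base with cream wax (scene 110,240; top 391,252). The jig's fence runs at top (200..273, ~220), with the stop at top (225,235). Next I measure.

```bash
cat > m.py <<'E'
from h import *
def up(c,s=8): return cv2.resize(c[0],None,fx=s,fy=s,interpolation=cv2.INTER_CUBIC)
def mask(c,box,fn,s=8):
    im=up(c,s).astype(int); m=fn(im[...,0],im[...,1],im[...,2]); z=np.zeros_like(m); x0,y0,x1,y1=[v*s for v in box]; z[y0:y1,x0:x1]=m[y0:y1,x0:x1]
    m=z.astype(np.uint8); cs,_=cv2.findContours(m,cv2.RETR_EXTERNAL,cv2.CHAIN_APPROX_NONE); k=max(cs,key=cv2.contourArea)
    return (k[:,0,:]+.5)/s-.5
def wrect(c,k,z):
    w=np.array([onz(c,u,v,z)[:2] for u,v in k],np.float32); r=cv2.minAreaRect(w*1000); return r
E
python3 - <<'E'
from m import *
S=load("scene0");T=load("top0")
for c in(S,T): print("campos",ray(c,0,0)[0].round(3))
for c,pts in((S,[(110,233),(100,247),(280,190),(290,212),(320,175),(110,246)]),(T,[(393,252),(384,253),(240,245),(240,221),(225,236),(396,248)])):
    for p in pts: print(p,c[0][p[1],p[0]],end=" ")
    print()
cr=lambda r,g,b:(r>120)&(b>0.62*r)&(g>.8*r)
print("--")
for n,c,bj in(("S",S,(240,145,370,240)),("T",T,(190,195,290,270))):
    k=mask(c,bj,lambda r,g,b:(r+g+b)<(270 if n=="T" else 210))
    for z in(0,.012): print(n,"plate",z,[np.round(v,1) for v in wrect(c,k,z)])
E
```

```text
campos [ 1.141 -0.304  0.775]
campos [0.297 0.033 1.793]
(110, 233) [117 113  96] (100, 247) [81 56 37] (280, 190) [36 35 38] (290, 212) [ 96  97 100] (320, 175) [108 106 109] (110, 246) [80 54 36] 
(393, 252) [141  99  90] (384, 253) [131  74  28] (240, 245) [55 55 60] (240, 221) [180 181 193] (225, 236) [152 152 164] (396, 248) [166 152 134] 
--
S plate 0 [array([513.1, 165.8]), array([181.1, 279.9]), np.float64(8.7)]
S plate 0.012 [array([522.8, 158.5]), array([178.3, 275.5]), np.float64(8.7)]
T plate 0 [array([493.5, 154.6]), array([119.5, 257.8]), np.float64(8.8)]
T plate 0.012 [array([492.2, 153.8]), array([118.7, 256.1]), np.float64(8.8)]
```

```bash
python3 - <<'E'
from m import *
S=load("scene0");T=load("top0")
a=np.radians(8.75);ex=np.array([np.cos(a),np.sin(a)]);ey=np.array([-ex[1],ex[0]])
o=np.array([.500,.155])
def prof(c,z,p0,d,n,step=0.0005):
    im=c[0].astype(np.float32).sum(2)
    P=[p0+d*step*i for i in range(n)]
    uv=np.array([proj(c,[*p,z]) for p in P],np.float32)
    return cv2.remap(im,uv[:,0].reshape(1,-1),uv[:,1].reshape(1,-1),cv2.INTER_CUBIC)[0]
# x' profiles at several y' : edges
def edges(pr,s0,step,sgn,frac=.5,thr=60):
    g=np.gradient(pr); out=[]
    from scipy.signal import find_peaks
    pk,_=find_peaks(np.abs(g),height=2,distance=8)
    return [(round((s0+i*step)*1000,1),round(float(g[i]),1)) for i in pk if abs(g[i])>4]
for n,c in(("T",T),("S",S)):
  for yy in(-.09,-.05,0.02,.10):
    pr=prof(c,.036,o+ey*yy+ex*-.12,ex,480); print(n,"x'prof y'=",yy,edges(pr,-.12,.0005,1))
  for xx in(0,-.01,.005,.04):
    pr=prof(c,.036,o+ex*xx-ey*.16,ey,640); print(n,"y'prof x'=",xx,edges(pr,-.16,.0005,1))
E
```

```text
T x'prof y'= -0.09 [(np.float64(-78.5), -6.9), (np.float64(-71.5), -23.8), (np.float64(-65.0), -5.4), (np.float64(35.0), -7.2), (np.float64(42.0), 12.4), (np.float64(47.5), 30.5), (np.float64(51.5), 16.3), (np.float64(69.0), -10.7), (np.float64(75.5), -25.0), (np.float64(93.0), 10.6), (np.float64(97.0), 22.3), (np.float64(103.5), 10.5)]
T x'prof y'= -0.05 [(np.float64(-77.5), -5.5), (np.float64(-71.0), -27.1), (np.float64(-64.5), -4.0), (np.float64(35.0), -6.4), (np.float64(48.0), 30.7), (np.float64(72.5), -25.5), (np.float64(79.0), -11.8), (np.float64(93.5), 10.3), (np.float64(100.5), 23.7)]
T x'prof y'= 0.02 [(np.float64(-71.5), -24.3), (np.float64(-65.5), -11.7), (np.float64(37.5), -6.4), (np.float64(47.5), 32.2), (np.float64(54.5), 8.4), (np.float64(68.5), -7.2), (np.float64(75.0), -25.8), (np.float64(92.5), 7.7), (np.float64(99.0), 24.5)]
T x'prof y'= 0.1 [(np.float64(-77.5), -5.6), (np.float64(-71.0), -24.4), (np.float64(-64.5), -5.3), (np.float64(38.5), -7.4), (np.float64(48.0), 28.6), (np.float64(58.0), -14.6), (np.float64(65.0), 13.8), (np.float64(75.5), -24.9), (np.float64(
[... 1863 characters left out ...]
, (np.float64(33.0), 23.4), (np.float64(54.5), -33.1), (np.float64(107.0), 31.1), (np.float64(113.0), -5.8)]
S y'prof x'= -0.01 [(np.float64(-149.0), -34.8), (np.float64(32.0), 20.2), (np.float64(37.5), -13.5), (np.float64(44.5), -10.9), (np.float64(49.0), 5.9), (np.float64(53.0), -17.5), (np.float64(58.5), 6.6), (np.float64(108.0), 26.8)]
S y'prof x'= 0.005 [(np.float64(-149.0), -38.7), (np.float64(18.5), 5.9), (np.float64(33.5), 26.8), (np.float64(54.5), -29.7), (np.float64(59.0), 4.0), (np.float64(107.5), 25.0)]
S y'prof x'= 0.04 [(np.float64(-150.0), -50.8), (np.float64(-146.0), 8.4), (np.float64(15.5), 6.2), (np.float64(33.0), 21.5), (np.float64(53.5), -32.6), (np.float64(107.0), 30.0)]
```

```bash
python3 - <<'E'
from m import *
S=load("scene0");T=load("top0")
a=np.radians(8.75);ex=np.array([np.cos(a),np.sin(a)]);ey=np.array([-ex[1],ex[0]]);o=np.array([.5,.155])
print("home",o+ex*.0245-ey*.0022,"corner",o+ex*.0495+ey*.0328)
# jig height from two views: stop front corner & fence end via edges -> triangulate same intersections
whole={}
for n,c,b in(("S",S,(85,218,135,265)),("T",T,(375,238,405,266))):
    im=c[0]
    k=mask(c,b,(lambda r,g,b:(r-b>24)) if n=="T" else (lambda r,g,b:(r-b>14)|((r+g+b<240)&(r>b+4))))
    print(n,"whole",[np.round(v,1) for v in wrect(c,k,.025)], cv2.minAreaRect(k.astype(np.float32)))
    # wax top
    w=(lambda r,g,b:(r+g+b>300)&(r-b>10)) if n=="S" else (lambda r,g,b:(b>88)&(r-b>8))
    k=mask(c,b,w); ctr=cv2.minAreaRect(k.astype(np.float32)); whole[n]=ctr[0]
    print(n,"wax",[np.round(v,1) for v in wrect(c,k,.055)],ctr)
    # label (dark red): centred on wax?
    A=up(c); x0,y0,x1,y1=b
    cv2.polylines(A,[np.round((k+.5)*8).astype(np.int32)],True,(0,255,0),1)
    cv2.imwrite(f"pics/blk{n}.png",A[y0*8:y1*8,x0*8:x1*8,::-1])
print(tri(S,whole["S"],T,whole["T"]))
E
```

```text
home [0.52454953 0.15655263] corner [0.54393425 0.19494837]
S whole [array([ 443.7, -356.2]), array([92.1, 72.9]), np.float64(13.4)] ((108.70588684082031, 239.7389678955078), (28.661701202392578, 33.80665969848633), 59.03623962402344)
S wax [array([ 444.1, -354.7]), array([35.4, 42.1]), np.float64(12.9)] ((104.833251953125, 231.64048767089844), (11.15591049194336, 20.077451705932617), 59.34933090209961)
T whole [array([ 441.4, -353. ]), array([51.4, 72.6]), np.float64(13.7)] ((390.66876220703125, 251.3824462890625), (15.46584415435791, 21.55083656311035), 74.32048034667969)
T wax [array([ 439.2, -346.5]), array([52.3, 73.9]), np.float64(13.3)] ((390.71246337890625, 251.32693481445312), (15.996966361999512, 22.480112075805664), 75.01836395263672)
(array([ 0.43917043, -0.35186236,  0.04868435]), np.float64(0.007961302737306827))
```

```bash
cd pics; python3 -c "
import cv2,numpy as np
a=cv2.imread('blkS.png');b=cv2.imread('blkT.png');h=max(len(a),len(b))
p=lambda x:cv2.copyMakeBorder(x,0,h-len(x),0,0,0)
cv2.imwrite('blk.png',np.hstack([p(a),p(b)]))"
```

```text
(no output)
```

View pics/blk.png

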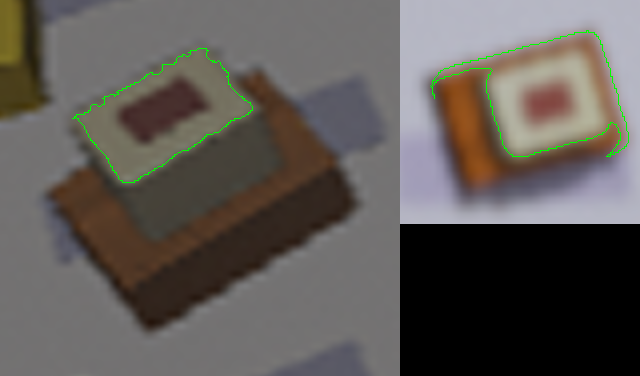

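```bash
python3 - <<'E'
from m import *
S=load("scene0");T=load("top0")
P={}
for n,c,b in(("S",S,(97,224,115,240)),("T",T,(387,245,400,258))):
    k=mask(c,b,lambda r,g,b:(r-g>(16 if n=="S" else 30))&(b>.75*g)); r=cv2.minAreaRect(k.astype(np.float32)); print(n,r); P[n]=r[0]
    print([np.round(v,1) for v in wrect(c,k,.055)])
print(tri(S,P["S"],T,P["T"]))
E
```

```text
S ((104.68328094482422, 231.3184051513672), (5.010297775268555, 10.345518112182617), 62.10273361206055)
[array([ 442.6, -355.4]), array([16.1, 21.9]), np.float64(12.7)]
T ((392.97650146484375, 250.352783203125), (4.12800931930542, 5.884608745574951), 72.47443389892578)
[array([ 442.1, -354.1]), array([13.5, 19.6]), np.float64(15.8)]
(array([ 0.44213509, -0.35489625,  0.05409333]), np.float64(0.0011580637380898574))
```

```bash
cat >> h.py <<'E'
from scipy.spatial.transform import Rotation as Ro
def st():
    o=bot.get_obs(); R=Ro.from_euler("xyz",o["tcp_rot"],degrees=True).as_matrix(); y=R[:,1]
    print("t",round(o["time"],2),"p",(np.array(o["ee_pos"])*1000).round(1),"jaw",round(np.degrees(np.arctan2(y[1],y[0])),2),"xax",R[:,0].round(3),"F",np.round(o["wrist_force"],2),"M",np.round(o["torque"],2),"open",round(o["opening"]*1000,1),"q",np.round(o["q"],1)); return o
E
python3 - <<'E'
from h import *
o=st(); print((np.array([442.3,-354.8])-np.array(o["ee_pos"][:2])*1000).round(1))
E
```

```text
t 0.1 p [183.8 518.2 247.6] jaw 70.47 xax [-0.    -0.001 -1.   ] F [-0.49 -0.49  0.04] M [-0.    0.02  0.03] open 85.1 q [70.5  5.  10.  95.1 -0.  90. ]
[ 258.5 -873. ]
```

Emit:
jog_arm([
  {"x": 60, "y": -200, "z": 0, "twist": -57, "fingers": 1},
  {"x": 130, "y": -440, "z": 0, "twist": -57, "fingers": 1},
  {"x": 258, "y": -873, "z": 0, "twist": -57, "fingers": 1},
  {"x": 258, "y": -873, "z": 0, "twist": -57, "fingers": 1},
  {"x": 258, "y": -873, "z": 0, "twist": -57, "fingers": 1},
  {"x": 258, "y": -873, "z": 0, "twist": -57, "fingers": 1},
  {"x": 258, "y": -873, "z": 0, "twist": -57, "fingers": 1},
  {"x": 258, "y": -873, "z": 0, "twist": -57, "fingers": 1},
  {"x": 258, "y": -873, "z": 0, "twist": -57, "fingers": 1},
  {"x": 258, "y": -873, "z": 0, "twist": -57, "fingers": 1},
])

```text
time: 1.1
ee_pos: [0.3254, 0.0369, 0.2479]
tcp_rot: [-79.5, 90.0, -156.0]
wrist_force: [1.8, -0.2, 0.4]
opening: 0.0856
```

Emit:
jog_arm([
  {"x": 117, "y": -391.5, "z": 0},
  {"x": 117, "y": -391.5, "z": 0},
  {"x": 117, "y": -391.5, "z": 0},
  {"x": 117, "y": -391.5, "z": 0},
  {"x": 117, "y": -391.5, "z": 0},
  {"x": 117, "y": -391.5, "z": 0},
  {"x": 117, "y": -391.5, "z": -60},
  {"x": 117, "y": -391.5, "z": -120},
  {"x": 117, "y": -391.5, "z": -130},
  {"x": 117, "y": -391.5, "z": -130},
])

```text
validation failed for argument at $.de...
```

```bash
python3 - <<'E'
from h import *
st(); save("scene","s1.png"); c=load("s1")
A=cv2.resize(c[0][130:290,40:200],None,fx=3.5,fy=3.5); cv2.imwrite("pics/s1c.png",A[:,:,::-1])
E
```

```text
t 1.1 p [325.4  36.9 247.9] jaw 13.5 xax [-0. -0. -1.] F [ 1.8  -0.17  0.37] M [ 0.01 -0.12 -0.07] open 85.6 q [  6.5 -25.1 -15.8  99.4  -0.   83. ]
```

View pics/s1c.png

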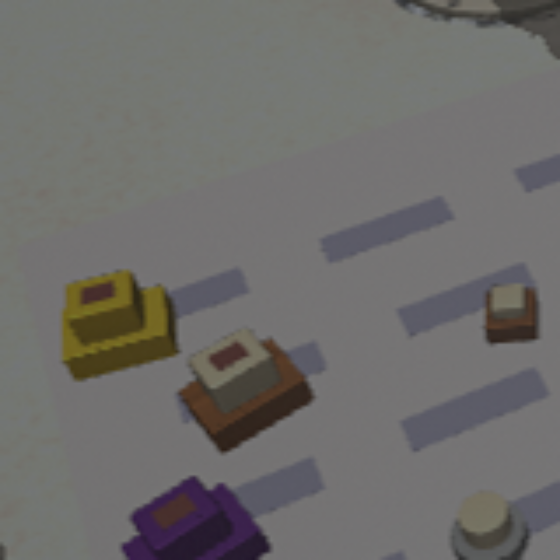

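The call was refused: every row needs all the fields. The picture shows the block untouched and the arm outside the crop. I'll give the full rows.

Emit:
jog_arm([
  {"x": 117, "y": -391.5, "z": 0, "twist": 0, "fingers": 1},
  {"x": 117, "y": -391.5, "z": 0, "twist": 0, "fingers": 1},
  {"x": 117, "y": -391.5, "z": 0, "twist": 0, "fingers": 1},
  {"x": 117, "y": -391.5, "z": 0, "twist": 0, "fingers": 1},
  {"x": 117, "y": -391.5, "z": 0, "twist": 0, "fingers": 1},
  {"x": 117, "y": -391.5, "z": 0, "twist": 0, "fingers": 1},
  {"x": 117, "y": -391.5, "z": 0, "twist": 0, "fingers": 1},
  {"x": 117, "y": -391.5, "z": 0, "twist": 0, "fingers": 1},
  {"x": 117, "y": -391.5, "z": -80, "twist": 0, "fingers": 1},
  {"x": 117, "y": -391.5, "z": -100, "twist": 0, "fingers": 1},
])

```text
time: 2.15
ee_pos: [0.4448, -0.3638, 0.1484]
tcp_rot: [6.8, 89.7, -70.3]
wrist_force: [0.6, -0.0, -0.8]
opening: 0.0853
```

```bash
python3 - <<'E'
from h import *
st(); save("scene","s2.png"); c=load("s2")
A=cv2.resize(c[0][130:290,40:200],None,fx=3.5,fy=3.5); cv2.imwrite("pics/s2c.png",A[:,:,::-1])
E
```

```text
t 2.15 p [ 444.8 -363.8  148.4] jaw 12.87 xax [ 0.002 -0.005 -1.   ] F [ 0.63 -0.01 -0.8 ] M [-0.04 -0.02  0.04] open 85.3 q [-39.2   7.3   1.5  84.   -0.1  37.9]
```

View pics/s2c.png

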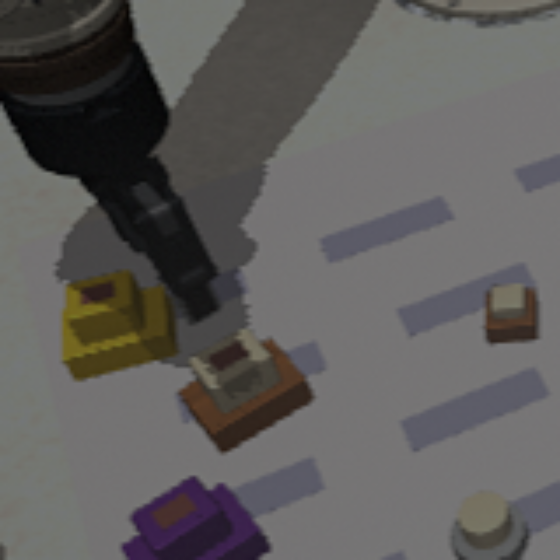

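The open fingers hang above the cream/brown block (crop 230,370). The pose overshot by 9 mm in y, so I correct that, descend and grip.

Emit:
jog_arm([
  {"x": -2.5, "y": 9, "z": 0, "twist": 0.5, "fingers": 1},
  {"x": -2.5, "y": 9, "z": -10, "twist": 0.5, "fingers": 1},
  {"x": -2.5, "y": 9, "z": -30, "twist": 0.5, "fingers": 1},
  {"x": -2.5, "y": 9, "z": -50, "twist": 0.5, "fingers": 1},
  {"x": -2.5, "y": 9, "z": -60, "twist": 0.5, "fingers": 1},
  {"x": -2.5, "y": 9, "z": -60, "twist": 0.5, "fingers": 1},
])

```text
time: 2.8
ee_pos: [0.4388, -0.3516, 0.0772]
tcp_rot: [-128.9, 89.3, 154.5]
wrist_force: [0.5, -0.6, -0.4]
opening: 0.0855
```

```bash
python3 - <<'E'
from h import *
st()
E
```

```text
t 2.8 p [ 438.8 -351.6   77.2] jaw 13.41 xax [-0.01   0.005 -1.   ] F [ 0.48 -0.56 -0.39] M [-0.02 -0.05 -0.  ] open 85.5 q [-38.6   7.4  -6.2  77.   -0.2  38. ]
```

Emit:
jog_arm([
  {"x": 3.5, "y": -3, "z": 0, "twist": 0, "fingers": 1},
  {"x": 3.5, "y": -3, "z": 0, "twist": 0, "fingers": 1},
  {"x": 3.5, "y": -3, "z": 0, "twist": 0, "fingers": 1},
])

```text
time: 3.1
ee_pos: [0.4428, -0.355, 0.0782]
tcp_rot: [-127.0, 89.4, 156.4]
wrist_force: [-0.3, 0.4, -0.2]
opening: 0.0852
```

```bash
python3 - <<'E'
from h import *
st()
E
```

```text
t 3.1 p [ 442.8 -355.    78.2] jaw 13.41 xax [-0.009  0.004 -1.   ] F [-0.32  0.41 -0.16] M [ 0.01 -0.04  0.  ] open 85.2 q [-38.6   8.   -5.4  77.1  -0.2  37.9]
```

Emit:
jog_arm([
  {"x": 0, "y": 0, "z": -10, "twist": 0, "fingers": 1},
  {"x": 0, "y": 0, "z": -20, "twist": 0, "fingers": 1},
  {"x": 0, "y": 0, "z": -28, "twist": 0, "fingers": 1},
  {"x": 0, "y": 0, "z": -31, "twist": 0, "fingers": 1},
  {"x": 0, "y": 0, "z": -31, "twist": 0, "fingers": 1},
  {"x": 0, "y": 0, "z": -31, "twist": 0, "fingers": 1},
])

```text
time: 3.7
ee_pos: [0.4428, -0.355, 0.0472]
tcp_rot: [-127.0, 89.4, 156.4]
wrist_force: [0.1, 0.0, 0.9]
opening: 0.0854
```

Emit:
jog_arm([
  {"x": 0, "y": 0, "z": 0, "twist": 0, "fingers": 0.4},
  {"x": 0, "y": 0, "z": 0, "twist": 0, "fingers": 0.2},
  {"x": 0, "y": 0, "z": 0, "twist": 0, "fingers": 0.2},
  {"x": 0, "y": 0, "z": 0, "twist": 0, "fingers": 0.2},
  {"x": 0, "y": 0, "z": 0, "twist": 0, "fingers": 0.2},
  {"x": 0, "y": 0, "z": 0, "twist": 0, "fingers": 0.2},
], grip_force=50)

```text
time: 4.3
ee_pos: [0.4429, -0.3552, 0.0476]
tcp_rot: [-125.9, 89.4, 157.5]
wrist_force: [-1.0, -0.7, 3.5]
opening: 0.0349
```

```bash
python3 - <<'E'
from h import *
st(); save("scene","s3.png"); c=load("s3")
A=cv2.resize(c[0][150:290,40:200],None,fx=4,fy=4); cv2.imwrite("pics/s3c.png",A[:,:,::-1])
E
```

```text
t 4.3 p [ 442.9 -355.2   47.6] jaw 13.41 xax [-0.009  0.004 -1.   ] F [-0.98 -0.66  3.48] M [0.03 0.08 0.  ] open 34.9 q [-38.7   8.8  -8.   73.7  -0.2  37.9]
```

View pics/s3c.png

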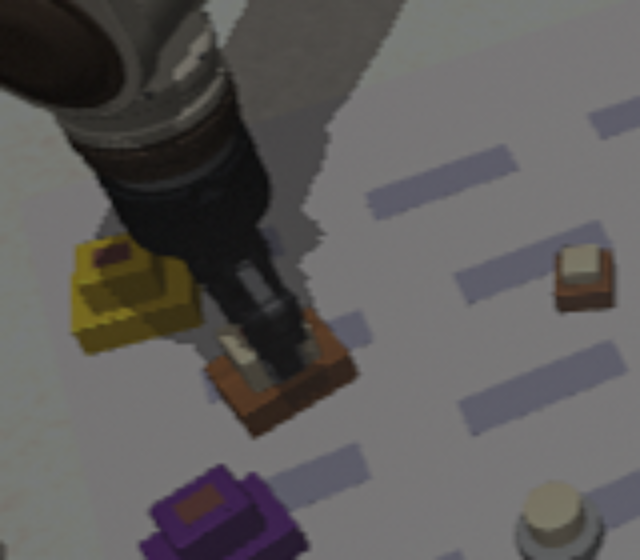

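Emit:
jog_arm([
  {"x": 0, "y": 0, "z": 20, "twist": 0, "fingers": 0.2},
  {"x": 0, "y": 0, "z": 60, "twist": 0, "fingers": 0.2},
  {"x": 0, "y": 0, "z": 90, "twist": 0, "fingers": 0.2},
  {"x": 5, "y": 20, "z": 90, "twist": 0, "fingers": 0.2},
  {"x": 10, "y": 60, "z": 90, "twist": 0, "fingers": 0.2},
  {"x": 17, "y": 105, "z": 90, "twist": -4.6, "fingers": 0.2},
  {"x": 24, "y": 150, "z": 90, "twist": -4.6, "fingers": 0.2},
  {"x": 31, "y": 195, "z": 90, "twist": -4.6, "fingers": 0.2},
  {"x": 38, "y": 240, "z": 90, "twist": -4.6, "fingers": 0.2},
  {"x": 45, "y": 285, "z": 90, "twist": -4.6, "fingers": 0.2},
])

```text
time: 5.35
ee_pos: [0.4877, -0.0683, 0.1373]
tcp_rot: [-125.9, 89.4, 152.9]
wrist_force: [1.3, -0.5, -0.3]
opening: 0.035
```

```bash
python3 - <<'E'
from h import *
st()
E
```

```text
t 5.35 p [487.7 -68.3 137.3] jaw 8.79 xax [-0.009  0.004 -1.   ] F [ 1.3  -0.49 -0.27] M [ 0.01 -0.14 -0.02] open 35.0 q [ -8.1  -3.1 -10.4  83.3   0.2  73.1]
```

Emit:
jog_arm([
  {"x": 6, "y": 45, "z": 0, "twist": 0, "fingers": 0.2},
  {"x": 12, "y": 90, "z": 0, "twist": 0, "fingers": 0.2},
  {"x": 19, "y": 135, "z": 0, "twist": 0, "fingers": 0.2},
  {"x": 25, "y": 175, "z": 0, "twist": 0, "fingers": 0.2},
  {"x": 29, "y": 205, "z": 0, "twist": 0, "fingers": 0.2},
  {"x": 30, "y": 214, "z": 0, "twist": 0, "fingers": 0.2},
  {"x": 30, "y": 214, "z": -20, "twist": 0, "fingers": 0.2},
  {"x": 30, "y": 214, "z": -40, "twist": 0, "fingers": 0.2},
  {"x": 30, "y": 214, "z": -40, "twist": 0, "fingers": 0.2},
  {"x": 30, "y": 214, "z": -40, "twist": 0, "fingers": 0.2},
])

```text
time: 6.35
ee_pos: [0.5175, 0.1451, 0.0974]
tcp_rot: [-122.5, 89.4, 156.3]
wrist_force: [0.5, -0.1, -0.3]
opening: 0.0351
```

```bash
python3 - <<'E'
from h import *
st(); save("scene","s4.png");save("top","t4.png")
A=cv2.resize(load("s4")[0][110:250,230:400],None,fx=3,fy=3);B=cv2.resize(load("t4")[0][185:285,180:300],None,fx=2.4,fy=4.2/1.0*0.5714*1.0)
B=cv2.resize(load("t4")[0][170:310,190:275],None,fx=3,fy=3)
cv2.imwrite("pics/st4.png",np.hstack([A,B])[:,:,::-1])
E
```

```text
t 6.35 p [517.5 145.1  97.4] jaw 8.76 xax [-0.01   0.004 -1.   ] F [ 0.5  -0.06 -0.33] M [ 0.02 -0.06 -0.01] open 35.1 q [15.5  3.5 -8.2 78.8  0.4 96.7]
```

View pics/st4.png

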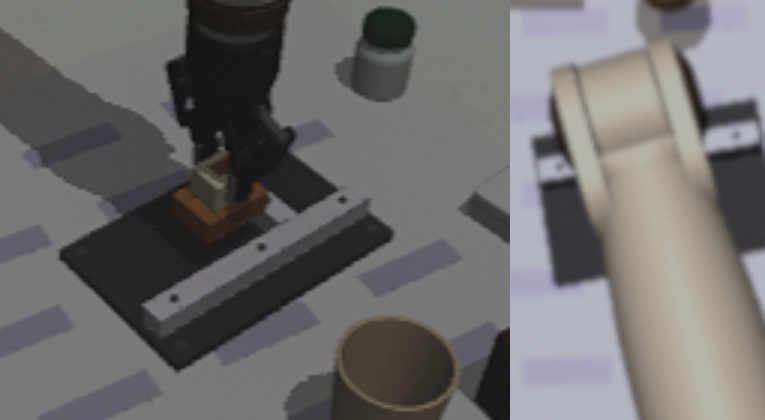

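The block hangs over the plate near the inner corner (crop 220,200), clear of fence and stop; the arm hides it in the top view. I lower it to just above the plate.

Emit:
jog_arm([
  {"x": 0, "y": 0, "z": -12, "twist": 0, "fingers": 0.2},
  {"x": 0, "y": 0, "z": -24, "twist": 0, "fingers": 0.2},
  {"x": 0, "y": 0, "z": -32, "twist": 0, "fingers": 0.2},
  {"x": 0, "y": 0, "z": -36, "twist": 0, "fingers": 0.2},
  {"x": 0, "y": 0, "z": -36, "twist": 0, "fingers": 0.2},
  {"x": 0, "y": 0, "z": -36, "twist": 0, "fingers": 0.2},
])

```text
time: 7.05
ee_pos: [0.5183, 0.1454, 0.0626]
tcp_rot: [-131.8, 89.5, 146.9]
wrist_force: [0.7, 0.3, -0.1]
opening: 0.0349
```

```bash
python3 - <<'E'
from h import *
st(); save("scene","s5.png")
A=cv2.resize(load("s5")[0][140:220,270:370],None,fx=6,fy=6)
cv2.imwrite("pics/s5c.png",A[:,:,::-1])
E
```

```text
t 7.05 p [518.3 145.4  62.6] jaw 8.77 xax [-0.007  0.005 -1.   ] F [ 0.68  0.25 -0.09] M [-0.02  0.01  0.07] open 34.9 q [ 15.5   4.3 -11.3  74.8   0.4  96.7]
```

View pics/s5c.png

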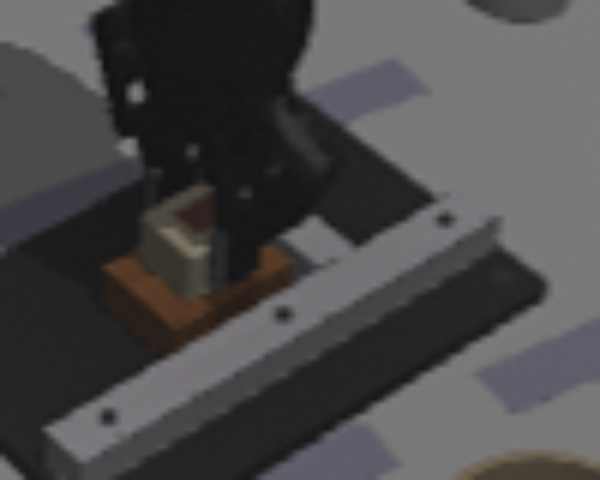

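Emit:
jog_arm([
  {"x": -0.3, "y": 2, "z": -1, "twist": 0, "fingers": 0.2},
  {"x": -0.6, "y": 4, "z": -1.5, "twist": 0, "fingers": 0.2},
  {"x": -0.9, "y": 5.5, "z": -1.5, "twist": 0, "fingers": 0.2},
  {"x": -1.0, "y": 6.5, "z": -1.5, "twist": 0, "fingers": 0.2},
  {"x": -1.0, "y": 6.5, "z": -1.5, "twist": 0, "fingers": 0.2},
])

```text
time: 7.6
ee_pos: [0.5174, 0.1522, 0.0614]
tcp_rot: [-134.2, 89.5, 144.6]
wrist_force: [-0.7, 0.7, -1.1]
opening: 0.0351
```

Emit:
jog_arm([
  {"x": -0.1, "y": 0.7, "z": 0, "twist": 0, "fingers": 0.2},
  {"x": -0.2, "y": 1.5, "z": 0, "twist": 0, "fingers": 0.2},
  {"x": -0.2, "y": 1.5, "z": 0, "twist": 0, "fingers": 0.2},
])

```text
time: 7.9
ee_pos: [0.5172, 0.1537, 0.0614]
tcp_rot: [-134.3, 89.5, 144.4]
wrist_force: [0.7, -0.0, -1.2]
opening: 0.0354
```

Emit:
jog_arm([
  {"x": -0.2, "y": 1, "z": 0, "twist": 0, "fingers": 0.2},
  {"x": -0.2, "y": 1, "z": 0, "twist": 0, "fingers": 0.2},
])

```text
time: 8.1
ee_pos: [0.517, 0.1548, 0.0614]
tcp_rot: [-134.0, 89.5, 144.8]
wrist_force: [-0.4, -0.2, -0.5]
opening: 0.0351
```

Emit:
jog_arm([
  {"x": -0.2, "y": 1, "z": 0, "twist": 0, "fingers": 0.2},
  {"x": -0.2, "y": 1, "z": 0, "twist": 0, "fingers": 0.2},
])

```text
time: 8.3
ee_pos: [0.5169, 0.155, 0.0615]
tcp_rot: [-123.4, 89.6, 155.4]
wrist_force: [0.0, -5.9, 1.0]
opening: 0.0355
```

Emit:
jog_arm([
  {"x": -0.2, "y": 1, "z": 0, "twist": 0, "fingers": 0.2},
  {"x": -0.2, "y": 1, "z": 0, "twist": 0, "fingers": 0.2},
])

```text
time: 8.5
ee_pos: [0.5168, 0.1551, 0.0616]
tcp_rot: [-106.8, 89.6, 171.8]
wrist_force: [1.1, -6.1, 0.1]
opening: 0.035
```

Stop contact came at -6 N, with y' = -2.45 mm against -2.2 expected. Now I move toward the fence.

Emit:
jog_arm([
  {"x": 2, "y": 0.5, "z": 0, "twist": 0, "fingers": 0.2},
  {"x": 4, "y": 0.8, "z": 0, "twist": 0, "fingers": 0.2},
  {"x": 6, "y": 1.1, "z": 0, "twist": 0, "fingers": 0.2},
  {"x": 6, "y": 1.1, "z": 0, "twist": 0, "fingers": 0.2},
])

```text
time: 8.9
ee_pos: [0.5229, 0.156, 0.0614]
tcp_rot: [-101.8, 89.6, 176.9]
wrist_force: [-0.2, -3.2, -2.0]
opening: 0.0351
```

Emit:
jog_arm([
  {"x": 1, "y": 0.3, "z": 0, "twist": 0, "fingers": 0.2},
  {"x": 1, "y": 0.3, "z": 0, "twist": 0, "fingers": 0.2},
])

```text
time: 9.1
ee_pos: [0.5239, 0.1561, 0.0612]
tcp_rot: [-98.1, 89.6, -179.5]
wrist_force: [-1.7, -4.6, -1.7]
opening: 0.0351
```

Emit:
jog_arm([
  {"x": 1, "y": 0.3, "z": 0, "twist": 0, "fingers": 0.2},
  {"x": 1, "y": 0.3, "z": 0, "twist": 0, "fingers": 0.2},
])

```text
time: 9.3
ee_pos: [0.5244, 0.1562, 0.0612]
tcp_rot: [-94.8, 89.5, -176.1]
wrist_force: [-4.4, -4.9, 1.1]
opening: 0.0355
```

Emit:
jog_arm([
  {"x": 0.2, "y": 0.2, "z": -1, "twist": 0, "fingers": 0.2},
  {"x": 0.2, "y": 0.2, "z": -1, "twist": 0, "fingers": 0.2},
])

```text
time: 9.5
ee_pos: [0.5244, 0.1562, 0.0605]
tcp_rot: [-92.2, 89.5, -173.5]
wrist_force: [-3.8, -4.9, 2.2]
opening: 0.0352
```

Emit:
jog_arm([
  {"x": 0.2, "y": 0.2, "z": -1, "twist": 0, "fingers": 0.2},
  {"x": 0.2, "y": 0.2, "z": -1, "twist": 0, "fingers": 0.2},
])

```text
time: 9.7
ee_pos: [0.5244, 0.1562, 0.0599]
tcp_rot: [-90.3, 89.5, -171.6]
wrist_force: [-3.9, -5.7, 3.3]
opening: 0.0352
```

```bash
python3 - <<'E'
from h import *
st()
E
```

```text
t 9.7 p [524.4 156.2  59.9] jaw 8.63 xax [-0.008 -0.001 -1.   ] F [-3.88 -5.72  3.3 ] M [-1.1   0.75 -0.15] open 35.2 q [ 16.6   5.7 -10.1  74.8   0.1  97.9]
```

Emit:
jog_arm([
  {"x": 0.2, "y": 0, "z": -0.8, "twist": 0, "fingers": 0.2},
  {"x": 0.2, "y": 0, "z": -0.8, "twist": 0, "fingers": 0.2},
])

```text
time: 9.9
ee_pos: [0.5244, 0.1562, 0.0598]
tcp_rot: [-90.9, 89.5, -172.3]
wrist_force: [-4.7, -4.1, 5.3]
opening: 0.0351
```

Emit:
jog_arm([
  {"x": 0.3, "y": 0, "z": -0.8, "twist": 0, "fingers": 0.2},
  {"x": 0.3, "y": 0, "z": -0.8, "twist": 0, "fingers": 0.2},
])

```text
time: 10.1
ee_pos: [0.5244, 0.1562, 0.0598]
tcp_rot: [-92.4, 89.5, -173.8]
wrist_force: [-5.6, -5.0, 6.1]
opening: 0.0349
```

Emit:
jog_arm([
  {"x": 0.5, "y": 0, "z": -0.8, "twist": 0, "fingers": 0.2},
  {"x": 0.5, "y": 0, "z": -0.8, "twist": 0, "fingers": 0.2},
])

```text
time: 10.3
ee_pos: [0.5244, 0.1562, 0.0598]
tcp_rot: [-94.0, 89.5, -175.3]
wrist_force: [-6.4, -3.9, 7.0]
opening: 0.0349
```

Emit:
jog_arm([
  {"x": 1.0, "y": 0.3, "z": -1.1, "twist": 0, "fingers": 0.2},
  {"x": 1.0, "y": 0.3, "z": -1.1, "twist": 0, "fingers": 0.2},
  {"x": 1.0, "y": 0.3, "z": -1.1, "twist": 0, "fingers": 0.2},
  {"x": 1.0, "y": 0.3, "z": -1.1, "twist": 0, "fingers": 0.2},
  {"x": 1.0, "y": 0.3, "z": -1.1, "twist": 0, "fingers": 0.2},
])

```text
time: 10.8
ee_pos: [0.5244, 0.1562, 0.0597]
tcp_rot: [-92.3, 89.4, -173.7]
wrist_force: [-10.4, -7.6, 11.7]
opening: 0.0353
```

```bash
python3 - <<'E'
from h import *
st(); save("scene","s6.png")
A=cv2.resize(load("s6")[0][140:220,270:370],None,fx=6,fy=6)
cv2.imwrite("pics/s6c.png",A[:,:,::-1])
E
```

```text
t 10.8 p [524.4 156.2  59.7] jaw 8.6 xax [-0.01  -0.001 -1.   ] F [-10.42  -7.64  11.74] M [-1.35  2.08 -0.17] open 35.3 q [ 16.5   5.8 -10.   74.9   0.1  97.9]
```

View pics/s6c.png

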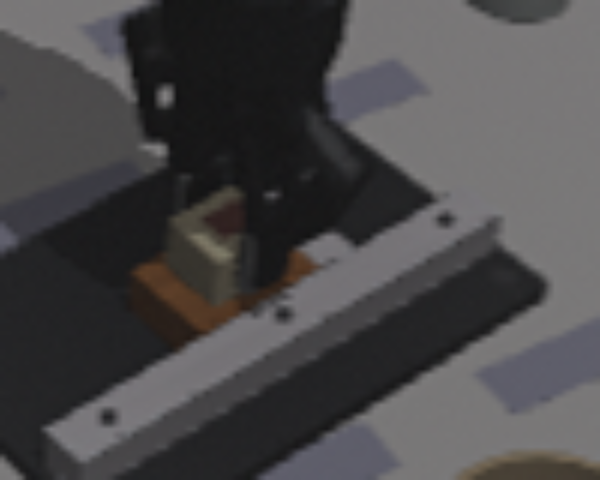

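At z = 59.7 mm (59.6 expected) the block sits in the corner, with fingers above the fence and stop. As one more check, I project the home pose's visible corners into this picture.

```bash
python3 - <<'E'
from h import *
c=load("s6")
a=np.radians(8.75);ex=np.array([np.cos(a),np.sin(a)]);ey=np.array([-ex[1],ex[0]]);o=np.array([.5,.155])
A=cv2.resize(c[0][140:220,270:370],None,fx=8,fy=8,interpolation=cv2.INTER_CUBIC)
A=np.clip(A*1.6,0,255).astype(np.uint8).copy()
h=o+ex*.0245-ey*.0022
for dx,dy,z in[(-.025,-.035,.037),(.025,-.035,.037),(.025,.035,.037),(-.018,-.022,.067),(.018,-.022,.067),(-.025,-.035,.012)]:
    u,v=proj(c,[*(h+ex*dx+ey*dy),z]); print(round(u,1),round(v,1)); cv2.circle(A,(int((u-270+.5)*8),int((v-140+.5)*8)),3,(0,255,0),1)
cv2.imwrite("pics/s6d.png",A[:,:,::-1])
E
```

```text
291.1 184.6
303.4 195.2
322.9 183.8
297.1 175.8
306.1 183.3
290.7 191.2
```

View pics/s6d.png

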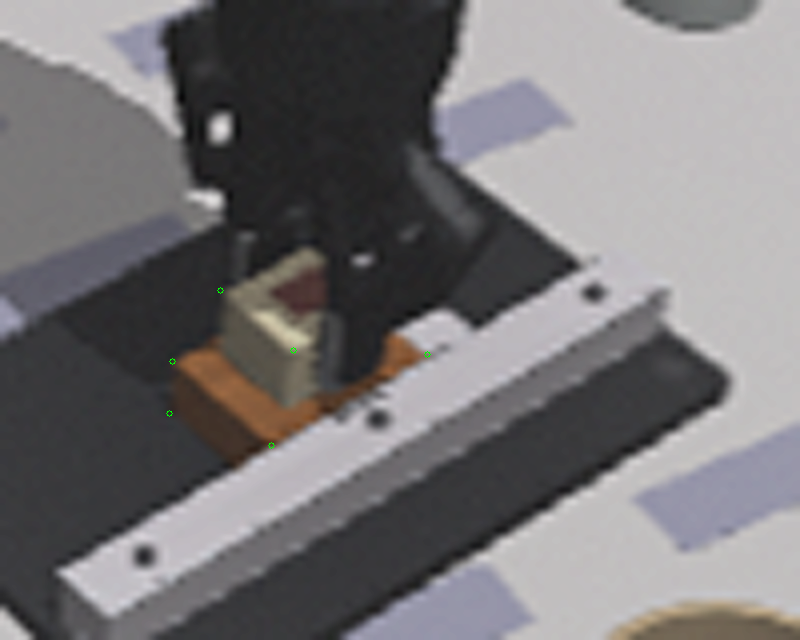

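```bash
python3 - <<'E'
from h import *
st(); ticket.job_done(); st()
E
```

```text
t 10.85 p [524.5 156.2  59.7] jaw 8.6 xax [-0.01  -0.001 -1.   ] F [-10.91  -7.17  11.35] M [-1.31  2.05 -0.1 ] open 35.4 q [16.5  5.8 -9.9 74.9  0.1 97.9]
the job is handed in; nothing more can be done
the job is handed in; nothing more can be done
```

I gripped the brown and cream block by its wax and slid it along the jig until it met the stop, then the fence. I then lowered it onto the plate and handed the job in at 10.9 s while still holding one slanting push.

**Push:** the last wrist reading was about 11.9 N against the fence, 11.4 N down and 5.4 N against the stop. These are wrist readings. The fence and plate contact forces were not measured separately, and some of the push may be carried by friction.

**Position:** the tool ended within about 0.4 mm of the home position I measured from the images. Its height was 59.7 mm against 59.6 expected, and the jaws were turned 8.6° against 8.75° for the fence.

**Disagreement:** in the last picture the base corner sat about 0.6 pixel (roughly 2 mm) from where I projected it. That is within the camera calibration's accuracy. I relied on the contact forces instead, since the fence and stop contacts came within about 0.3 mm of where I expected them.

**Not checked:** the arm hid the block in the top view, so flushness along the fence was not seen directly. I did not re-measure the bystanders at the end, but no move went near them.

One move call was refused for incomplete rows and moved nothing.

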